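# Wedge the sprung jig plate firm

### The arm

A 6-joint arm with a two-finger parallel gripper is mounted at the origin on the work surface. World frame = base frame: x ahead of the robot, y to its left, z up, the work surface at z = 0. Lengths are in m, angles in rad, forces in N, time in s.
With the tool pointing down it reaches from about 0.25 to 0.725 m from the base axis. Payload 4 kg.
Tool frame: the origin (TCP) lies between the finger pads; the fingertips stand 11 mm ahead of it and the grasp point (between the pads) lies 8 mm behind it (bot.tip_extent is the distance from the TCP to the fingertips, in m); z points along the fingers, y is the line along which they close (so a half turn about z gives the same grasp; the last joint's range is limited). The gripper opens to 85 mm and grips with 20 to 120 N. Pads are 22 mm wide; open, the fingers measure 114 mm over their backs; the gripper's body (76 mm by 85 mm) begins 54 mm behind the grasp point. The pads swing forward as they close: fully open they stand 13 mm farther back than shut.
Start: joints at [-1.151, 0.241, 0.005, 1.335, 0, 1.571], TCP at [0.204, -0.457, 0.242] pointing down, gripper open.
Joint ranges: [-2.72, 2.72], [-1.05, 1.87], [-1.09, 1.28], [-1.99, 2.15], [-1.42, 1.44], [-3.14, 3.14]. Speed limits (rad/s): [2.79, 2.79, 3.14, 3.14, 3.14, 3.14].

### API

Orientations are given as a unit quaternion [x, y, z, w].
In Python, from workcell import bot gives the robot as it stands. The module is installed in compiled form; this text tells all that it offers.
- The arm moves only by the tool drive_tool, never from a script. Its argument "rows" is a list of rows, each an object of numbers: "dx", "dy", "dz": the shift along the tool's x, y, z in units of 50 mm (1.0 is 50 mm); "wx", "wy", "wz": the turn, a rotation vector about the tool's x, y, z in units of 5 degrees (1.0 is 5 degrees); "hand": the finger opening in mm, from 0 to 85.4. A call has 1 to 20 rows; each row is the pose to reach, as a shift and turn from the pose commanded when the call began, along the tool's axes at that moment; what a row does not reach only later rows make up. A row lasts 1/10 s, in which the tool goes at most 50 mm and 8.59 degrees, less where a joint would pass 70% of its speed; a pose out of reach is approached as far as the arm can. A call with a gripper value outside its range is refused whole. The fingers move at their own pace and stop on an object; the grip force is fixed at half the most. Time passes only in rows, so rows that repeat a pose let the fingers close. It gives the time, the measured TCP pose, the force, the opening and the grip force at its end, in the units of the state.
- bot.get_obs(): the state, without advancing time (a new reading comes with each control period).
- bot.camera(name): name is "scene" or "top" or "wrist"; returns the picture (420x560x3 uint8, red, green, blue); there is no depth.
- bot.get_calibration(name): a dict with "vfov" (degrees; the focal length in pixels is half the picture's height over the tangent of half this angle, whatever the lens; pixels are square), "cx", "cy" (the principal point, pixels), "origin" and "rotation" of the camera in the world; the wrist camera has in their place "mount" (4x4, takes a point from camera to tool coordinates, whose origin is the TCP and whose axes are the flange's). Camera axes: x right, y up, looking along -z (the intrinsics and any distortion apply to the point x, -y, -z); pixel columns grow to the right and rows downward; lengths in m; the calibration is good to about 2 mm. A picture is of the moment at which its call begins: read the wrist's pose just before it. get_calibration takes no time and is no camera call.
- bot.job_done(): hands the job in; it is judged then, once.
Trained networks look in the newest picture that a camera, given by its name, has taken for a name from the list of things; names that differ only in an ending like _2 or _b are one class to them, and where a whole thing is asked for, a point or a joint stands for the part that bears it (a point fixed in the world has none). Each returns a list of dicts, best first, with "score" (0 to 1); they miss things now and then, are a little off and sometimes report something else, mostly with a low value. They report only what shows in the picture. A call takes as long as a camera call. They do not tell look-alikes from the thing itself.
- bot.look_for(camera, thing): "extent" ([centre column, centre row, width, height] in pixels, round what is visible of it).
- bot.outline_of(camera, thing): "region" (420x560 bool, what is visible of it) and "extent" ([centre column, centre row, width, height] in pixels, round what is visible of it).
The state is a dict: "clock": time; "joint_pos": joint angles; "joint_vel": joint speeds; "tau": joint torques, N m; "eef_pos": TCP position; "tool_rot": TCP orientation; "ft_force": force on the tool from outside, world axes, zero at the start; "ft_torque": the same for the moment, N m; "grip_width": finger opening in m; "grasp_force": force on a finger pad.
Only numpy, scipy, OpenCV 4.12 (cv2) and the standard library are available. Lean on these libraries where they do the work, as an engineer would, in place of code of your own. Each camera call takes 0.05 s, during which the arm holds its last target. There are 200 camera calls.

### The job

Pick up the orange wedge, lay it flat on the bench with its thin end under the free edge of the aluminium jig plate, between the two yellow marks, and push it straight in until it is jammed tight under the plate and stays so by itself. Push steadily by feel: firmly, but do not drive it in so hard that it strains the plate's hinge, and do not lean on the jig with the robot itself. Leave the loose parts around it where they are.

Things in the scene. Friction and masses are not known exactly. Their poses are not given: they have to be found in the camera images.
- jig_base: Fixed jig: a blue hinge bracket carrying a level aluminium plate. Origin on the bench top (z = 0) straight below the middle of the plate's free edge. x axis: level, from the free edge in under the plate to the hinge = the push direction; z up. Plate: x 0 to 164 mm, y -70 to 70 mm, 12 mm thick. Bracket: x 160 to 240 mm, 62 mm high, 170 mm wide.
- mouth (a point): The same point as jig_base's origin, same axes: on the bench, mid-way between two yellow marks on the plate's edge at y = -40 and 40 mm. The gap from bench to plate edge differs each time, 11 to 17 mm, and is not given: the resistance tells when the wedge bites. Four 50 mm steel bearings are fixed on the plate, x 50 to 150 mm, tops 37 mm above its underside.
- plate (a joint): Lift of the plate about its hinge, rad: 0 at rest, grows as the free edge (160 mm from the hinge) rises. A stiff spring resists: 12 N per mm at the edge. Tight means 5 N or more on the plate; above 25 N overstrains the hinge. Rubbing on both faces included, a level push of 13 to 16 N on the heel puts 9 to 18 N on the plate, and the wedge then holds itself.
- wedge_grip (a point): Orange plastic wedge, 120 x 36 mm, 0.11 kg, lying flat. This point: centre of its heel block, 20 mm above the underside. x: from heel to tip, y: across, z up. Heel block 30 mm long (x -15 to 15 mm), 36 mm wide, 40 mm high: grasp across its width, or push its flat back face. From x = 15 mm the top slopes from 23 mm high to 5 mm at the tip (x = 105 mm), 1 in 5.
- wedge_tip (a point): Middle of the wedge's thin front end, 5 mm thick, 2.5 mm above its flat underside; same axes as wedge_grip.
- bearing: Loose steel bearing ring lying on the bench, 52 mm across, 22 mm high; origin at the centre of its underside. Leave alone.
- oil: Small blue plastic oil bottle with red cap, standing, 44 mm across, 75 mm high; origin at the centre of its underside. Leave alone.
- shaft_piece: Brass cylinder standing on the bench, 40 mm across, 45 mm high; origin at the centre of its underside. Leave alone.
Mind the look-alikes: they are no part of the job. Of the things like the part that bears wedge_grip, leave any that is green or white; of the rest the larger one is meant.

How it is judged:
By the outcome, as a careful person would: the job done as asked, in the order asked, and still so for the second after the job is handed in, with the robot touching nothing.
It also fails if it takes over 58 s, if anything falls off the work surface, if the arm or the gripper's body presses on something with over 40 N, if the wrist force passes 120 N, or if a joint passes its speed limit or range.

## Working session

There is one attempt and no reset: what is moved stays moved. The work goes in short steps, Python scripts to look and compute and a tool call to move; the robot and the scene stay as the last step left them, time stands still between calls to the robot, and variables do not carry over. Pictures are saved under pics/ and viewed, at most 10 in all, crops included, and the job is handed in when it is done.

Besides the shell and the picture viewer there is one more tool, called after ">>>" as name([rows], argument=value, ...), one row to a line, values as JSON. drive_tool: Moves the arm, as the interface text tells. Its arguments: {"type":"object","properties":{"rows":{"type":"array","items":{"type":"object","properties":{"dx":{"type":"number"},"dy":{"type":"number"},"dz":{"type":"number"},"wx":{"type":"number"},"wy":{"type":"number"},"wz":{"type":"number"},"hand":{"type":"number"}}}}},"required":["rows"]}

```bash
mkdir -p pics
cat > h.py <<'E'
import numpy as np, cv2
from workcell import bot
from scipy.spatial.transform import Rotation as R
def save(n,im): cv2.imwrite('pics/'+n+'.png',im[:,:,::-1])
def cam(name,obs=None):
    c=bot.get_calibration(name); f=210/np.tan(np.radians(c['vfov'])/2)
    if 'mount' in c:
        T=np.eye(4);T[:3,:3]=R.from_quat(obs['tool_rot']).as_matrix();T[:3,3]=obs['eef_pos'];M=T@np.array(c['mount'])
        return f,c,M[:3,3],M[:3,:3]
    return f,c,np.array(c['origin']),np.array(c['rotation']).reshape(3,3)
def ray(name,px,z,obs=None):
    f,c,o,r=cam(name,obs)
    d=r@np.array([(px[0]-c['cx'])/f,-(px[1]-c['cy'])/f,-1]); return o+d*(z-o[2])/d[2]
def proj(name,p,obs=None):
    f,c,o,r=cam(name,obs); q=r.T@(np.array(p)-o); return np.array([c['cx']+f*q[0]/-q[2],c['cy']-f*q[1]/-q[2]])
E
python3 - <<'E'
from h import *
a=bot.camera('scene');b=bot.camera('top');save('s1',a);save('t1',b)
print(bot.get_calibration('top'));print(bot.get_calibration('scene'))
for t in ['wedge_grip','jig_base','plate','bearing','oil','shaft_piece']:
  for c in ['top','scene']:
    print(c,t,[(np.round(r['extent'],1).tolist(),round(r['score'],2)) for r in bot.look_for(c,t)])
o=bot.get_obs();print(o)
E
```

```text
{'vfov': 49.98105965700964, 'cx': 278.1782797201992, 'cy': 211.27616590976626, 'origin': array([0.44089851, 0.06169316, 0.96519228]), 'rotation': array([ 0.05635969, -0.05155528, -0.70440914,  0.7056723 ])}
{'vfov': 48.41412390123748, 'cx': 277.9100398927025, 'cy': 209.67704573401988, 'origin': array([0.95468401, 0.37909582, 0.85798424]), 'rotation': array([0.11918893, 0.24761484, 0.86618318, 0.41738183])}
top wedge_grip [([146.3, 213.1, 65.7, 40.1], 0.84), ([213.8, 250.5, 60.2, 39.7], 0.82), ([206.1, 318.2, 41.9, 34.0], 0.66), ([158.1, 132.9, 42.3, 23.5], 0.59), ([303.9, 171.4, 26.6, 21.7], 0.34)]
scene wedge_grip [([389.4, 199.2, 31.9, 38.2], 0.84), ([388.2, 313.0, 74.4, 25.6], 0.82), ([331.8, 382.5, 51.8, 40.3], 0.82), ([348.7, 238.6, 57.8, 28.0], 0.81)]
top jig_base [([418.1, 233.0, 64.1, 89.8], 0.6)]
scene jig_base [([184.6, 142.5, 56.5, 77.6], 0.63)]
top plate [([365.8, 249.1, 100.0, 86.4], 0.88)]
scene plate [([229.0, 158.6, 93.6, 65.6], 0.77)]
top bearing [([303.6, 170.8, 29.6, 23.5], 0.85)]
scene bearing [([222.6, 245.6, 24.0, 24.5], 0.85), ([183.3, 142.5, 55.2, 76.2], 0.19)
[... 263 characters left out ...]
': array([-1.15098959e+00,  2.40529254e-01,  4.99322593e-03,  1.33521019e+00,
       -2.70804535e-05,  1.57076508e+00]), 'joint_vel': array([ 4.49542067e-04, -7.95298562e-04, -1.03666591e-04, -7.40077697e-05,
       -1.13863618e-03, -6.20438866e-04]), 'tau': array([ 9.89088912e-04, -3.72079718e+01,  2.52640951e+01,  9.27408910e-04,
        7.37102300e-05,  8.83784480e-06]), 'eef_pos': array([ 0.20378156, -0.45657992,  0.24233925]), 'tool_rot': array([ 9.78047798e-01,  2.08380669e-01, -8.02328630e-06,  2.73242812e-05]), 'ft_force': array([-0.10155521, -0.0030803 , -0.17971163]), 'ft_torque': array([ 0.03717498, -0.04233924, -0.0021762 ]), 'grasp_force': 0.0, 'grip_width': 0.08550171113154446}
```

```bash
ls pics
```

```text
s1.png
t1.png
```

View pics/t1.png

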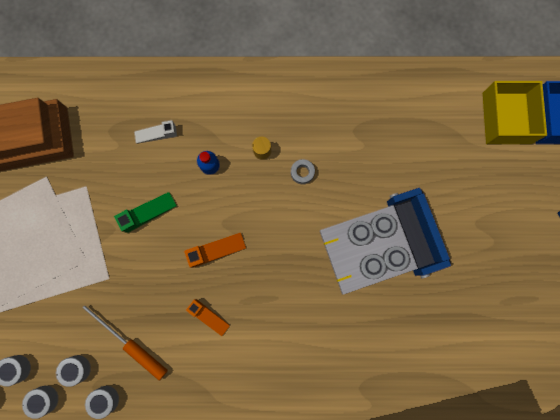

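View pics/s1.png

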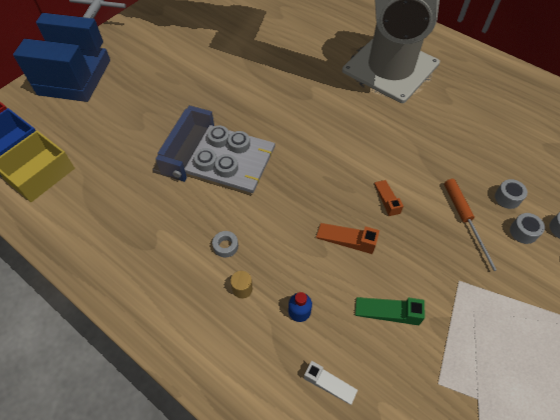

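Candidates for the wedge in the top picture: the large orange one (215,250), a small orange one (209,317), a green one (146,212) and a white one (155,132). The large orange one fits the description, so I'll check it in a close crop.

```bash
sed -i "s/np.array(c\['rotation'\]).reshape(3,3)/R.from_quat(c['rotation']).as_matrix()/" h.py
python3 - <<'E'
from h import *
b=bot.camera('top')
c=cv2.resize(b[215:305,170:300],None,fx=6,fy=6,interpolation=cv2.INTER_CUBIC);save('c1',c[:, :])
d=cv2.resize(b[185:300,310:455],None,fx=5,fy=5,interpolation=cv2.INTER_CUBIC);save('c2',d)
for r in bot.outline_of('top','wedge_grip'):
  m=r['region'].astype(np.uint8); k=cv2.findContours(m,0,1)[0]; k=max(k,key=cv2.contourArea)
  print(np.round(r['extent']),round(r['score'],2),cv2.boxPoints(cv2.minAreaRect(k)).round(1).tolist())
for n,p in dict(w=(215,250),bear=(303.6,171),oil=(208,162),sh=(263,147),ma=(333,241),mb=(345,278),br=(424,232)).items(): print(n,ray('top',p,0.02).round(3))
hsv=cv2.cvtColor(b,cv2.COLOR_RGB2HSV); y=(cv2.inRange(hsv,(18,110,120),(35,255,255))); y[:, :318]=0;y[:,360:]=0;y[:225]=0;y[300:]=0
n,l,s,ce=cv2.connectedComponentsWithStats(y);print(s,ce)
E
```

```text
[206. 318.  40.  34.] 0.94 [[185.3000030517578, 309.8999938964844], [195.1999969482422, 297.5], [230.3000030517578, 325.6000061035156], [220.39999389648438, 338.0]]
[213. 250.  59.  34.] 0.87 [[183.89999389648438, 250.60000610351562], [240.8000030517578, 232.8000030517578], [246.1999969482422, 249.89999389648438], [189.3000030517578, 267.70001220703125]]
[158. 132.  43.  23.] 0.85 [[133.1999969482422, 126.5999984741211], [174.1999969482422, 119.5999984741211], [177.10000610351562, 136.5], [136.10000610351562, 143.5]]
[147. 213.  63.  42.] 0.67 [[112.80000305175781, 215.60000610351562], [167.60000610351562, 188.1999969482422], [177.39999389648438, 207.8000030517578], [122.5999984741211, 235.1999969482422]]
w [0.504 0.201 0.02 ]
bear [0.674 0.014 0.02 ]
oil [0.694 0.22  0.02 ]
sh [0.728 0.102 0.02 ]
ma [ 0.523 -0.047  0.02 ]
mb [ 0.447 -0.071  0.02 ]
br [ 0.543 -0.238  0.02 ]
[[     0      0    560    420 234042]
 [   318    225     42     75   1158]] [[279.2512455  209.17429778]
 [329.77547496 275.32728843]]
```

View pics/c1.png

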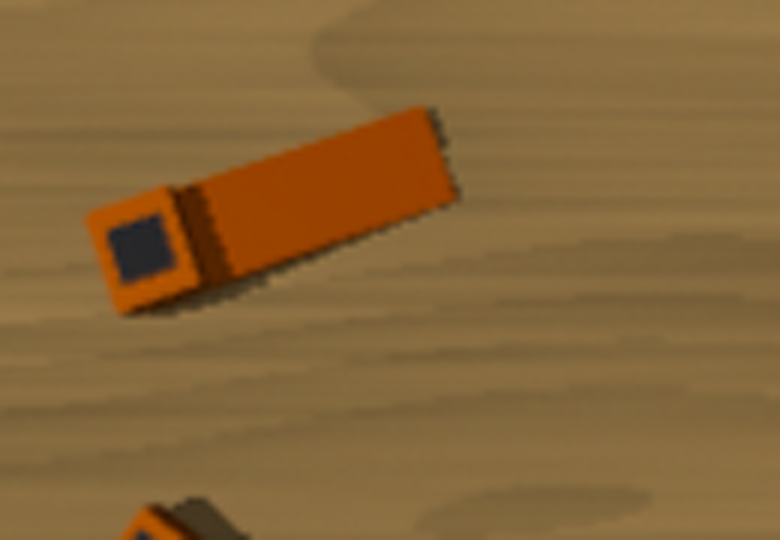

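View pics/c2.png

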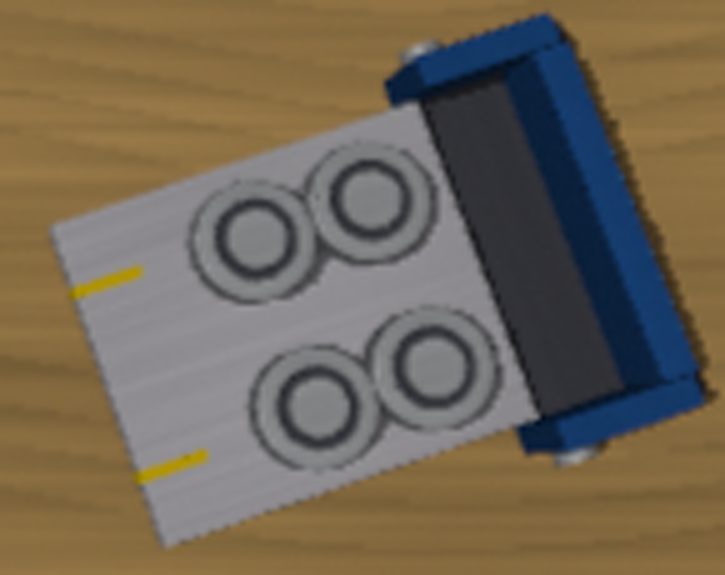

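c1 confirms the full-size orange wedge: heel at crop (145,250), tip end at crop (445,152). c2 shows the free-edge corners at crop (52,228) and (165,547), with the yellow marks meeting the edge at (73,294) and (139,478).

Run:
```python
from h import *
def P(p,s,o,z): return ray('top',[(p[0]+.5)/s-.5+o[0],(p[1]+.5)/s-.5+o[1]],z)
w=np.array([P(p,6,(170,215),.04) for p in [(86,215),(170,187),(205,287),(122,315)]])
t=np.array([P(p,6,(170,215),.005) for p in [(430,107),(460,198)]])
h=w.mean(0);tm=t.mean(0);print('heel',h,'tip',tm,np.linalg.norm((tm-h)[:2]),'yaw',np.degrees(np.arctan2(*(tm-h)[1::-1])))
print('sides',[np.linalg.norm(w[i]-w[i-1]).round(4) for i in range(4)])
for p in [(52,228),(165,547),(73,294),(139,478),(420,101),(540,415)]: print(P(p,5,(310,185),.026).round(4))
a,b,c,d=[P(p,5,(310,185),.026)[:2] for p in [(52,228),(165,547),(420,101),(540,415)]]
for q,r in [(c,a),(d,b)]: print('ax',np.degrees(np.arctan2(*(q-r)[::-1])),np.linalg.norm(q-r))
e=b-a;print('edge normal',np.degrees(np.arctan2(e[1],e[0]))+90,np.linalg.norm(e),(a+b)/2)
# scene check: project heel
for p in [h,tm,[*((a+b)/2),.026],[*a,.026],[*b,.026]]: print('scene',proj('scene',p).round(1))
print(R.from_quat(bot.get_obs()['tool_rot']).as_matrix().round(3))
```

```text
heel [0.48960136 0.24067489 0.04      ] tip [0.5265863  0.14183616 0.005     ] 0.10553189566427229 yaw -69.48441325659049
sides [np.float64(0.0365), np.float64(0.0301), np.float64(0.0364), np.float64(0.0296)]
[ 0.5455 -0.0194  0.026 ]
[ 0.4141 -0.0642  0.026 ]
[ 0.5179 -0.0278  0.026 ]
[ 0.4421 -0.054   0.026 ]
[ 0.5996 -0.1753  0.026 ]
[ 0.4682 -0.2199  0.026 ]
ax -70.84877352664853 0.16498866670895204
ax -70.87117330611392 0.16489269917091756
edge normal -71.19513976551175 0.13877360104203962 [ 0.4798247 -0.0417895]
scene [369.  234.8]
scene [316.7 229.2]
scene [263.1 165.6]
scene [251.7 189.8]
scene [273.7 142.9]
[[ 0.913  0.408 -0.   ]
 [ 0.408 -0.913 -0.   ]
 [-0.     0.    -1.   ]]
```

>>> drive_tool([
  {"dx":10.9,"dy":-10.41,"dz":1.5,"wz":-17.28,"hand":65},
  {"dx":10.9,"dy":-10.41,"dz":1.5,"wz":-17.28,"hand":65},
  {"dx":10.9,"dy":-10.41,"dz":1.5,"wz":-17.28,"hand":65},
  {"dx":10.9,"dy":-10.41,"dz":1.5,"wz":-17.28,"hand":65},
  {"dx":10.9,"dy":-10.41,"dz":1.5,"wz":-17.28,"hand":65},
  {"dx":10.9,"dy":-10.41,"dz":1.5,"wz":-17.28,"hand":65},
  {"dx":10.9,"dy":-10.41,"dz":1.5,"wz":-17.28,"hand":65},
  {"dx":10.9,"dy":-10.41,"dz":1.5,"wz":-17.28,"hand":65},
  {"dx":10.9,"dy":-10.41,"dz":1.5,"wz":-17.28,"hand":65},
  {"dx":10.9,"dy":-10.41,"dz":1.5,"wz":-17.28,"hand":65},
  {"dx":10.9,"dy":-10.41,"dz":1.5,"wz":-17.28,"hand":65},
  {"dx":10.9,"dy":-10.41,"dz":1.5,"wz":-17.28,"hand":65},
  {"dx":10.9,"dy":-10.41,"dz":1.5,"wz":-17.28,"hand":65},
  {"dx":10.9,"dy":-10.41,"dz":1.5,"wz":-17.28,"hand":65},
  {"dx":10.9,"dy":-10.41,"dz":1.5,"wz":-17.28,"hand":65},
  {"dx":10.9,"dy":-10.41,"dz":1.5,"wz":-17.28,"hand":65},
  {"dx":10.9,"dy":-10.41,"dz":1.5,"wz":-17.28,"hand":65},
  {"dx":10.9,"dy":-10.41,"dz":1.5,"wz":-17.28,"hand":65},
  {"dx":10.9,"dy":-10.41,"dz":1.5,"wz":-17.28,"hand":65},
  {"dx":10.9,"dy":-10.41,"dz":1.5,"wz":-17.28,"hand":65},
])

```text
invalid input at $.rows[0]: expected keys dx, dy, dz, wx, wy, wz, hand
```

```bash
cat > lk.py <<'E'
from h import *
import sys
def look(n):
    o=bot.get_obs();im=bot.camera('wrist');save(n,im)
    print(o['clock'],o['eef_pos'].round(4),R.from_quat(o['tool_rot']).as_matrix().round(4).tolist(),o['joint_pos'].round(2),o['ft_force'].round(2),o['grip_width'])
    return o,im
E
python3 - <<'E'
from lk import *
o,im=look('w1')
for r in bot.outline_of('wrist','wedge_grip'):
  k=max(cv2.findContours(r['region'].astype(np.uint8),0,1)[0],key=cv2.contourArea)
  print(r['score'],cv2.boxPoints(cv2.minAreaRect(k)).round(1).tolist())
for p in [(.4896,.2407,.04),(.5266,.1418,.005)]: print(proj('wrist',p,o))
E
```

```text
0.8 [ 0.2038 -0.4566  0.2423] [[0.9132, 0.4076, -0.0], [0.4076, -0.9132, -0.0001], [-0.0001, 0.0001, -1.0]] [-1.15  0.24  0.01  1.34 -0.    1.57] [-0.07  0.4  -0.23] 0.08561767074268167
[-650.19156255 -768.13777402]
[-344.53195403 -618.97611782]
```

View pics/w1.png

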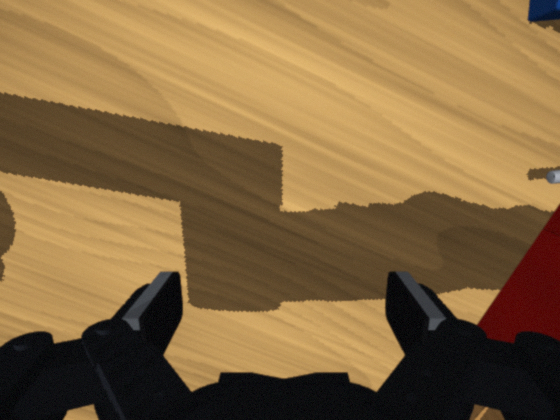

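The wrist picture shows only bare bench and the fingers, because the move was refused: every row needs all seven keys. I'll resend it with those.

>>> drive_tool([
  {"dx":10.9,"dy":-10.41,"dz":1.5,"wx":0,"wy":0,"wz":-17.28,"hand":65},
  {"dx":10.9,"dy":-10.41,"dz":1.5,"wx":0,"wy":0,"wz":-17.28,"hand":65},
  {"dx":10.9,"dy":-10.41,"dz":1.5,"wx":0,"wy":0,"wz":-17.28,"hand":65},
  {"dx":10.9,"dy":-10.41,"dz":1.5,"wx":0,"wy":0,"wz":-17.28,"hand":65},
  {"dx":10.9,"dy":-10.41,"dz":1.5,"wx":0,"wy":0,"wz":-17.28,"hand":65},
  {"dx":10.9,"dy":-10.41,"dz":1.5,"wx":0,"wy":0,"wz":-17.28,"hand":65},
  {"dx":10.9,"dy":-10.41,"dz":1.5,"wx":0,"wy":0,"wz":-17.28,"hand":65},
  {"dx":10.9,"dy":-10.41,"dz":1.5,"wx":0,"wy":0,"wz":-17.28,"hand":65},
  {"dx":10.9,"dy":-10.41,"dz":1.5,"wx":0,"wy":0,"wz":-17.28,"hand":65},
  {"dx":10.9,"dy":-10.41,"dz":1.5,"wx":0,"wy":0,"wz":-17.28,"hand":65},
  {"dx":10.9,"dy":-10.41,"dz":1.5,"wx":0,"wy":0,"wz":-17.28,"hand":65},
  {"dx":10.9,"dy":-10.41,"dz":1.5,"wx":0,"wy":0,"wz":-17.28,"hand":65},
  {"dx":10.9,"dy":-10.41,"dz":1.5,"wx":0,"wy":0,"wz":-17.28,"hand":65},
  {"dx":10.9,"dy":-10.41,"dz":1.5,"wx":0,"wy":0,"wz":-17.28,"hand":65},
  {"dx":10.9,"dy":-10.41,"dz":1.5,"wx":0,"wy":0,"wz":-17.28,"hand":65},
  {"dx":10.9,"dy":-10.41,"dz":1.5,"wx":0,"wy":0,"wz":-17.28,"hand":65},
  {"dx":10.9,"dy":-10.41,"dz":1.5,"wx":0,"wy":0,"wz":-17.28,"hand":65},
  {"dx":10.9,"dy":-10.41,"dz":1.5,"wx":0,"wy":0,"wz":-17.28,"hand":65},
  {"dx":10.9,"dy":-10.41,"dz":1.5,"wx":0,"wy":0,"wz":-17.28,"hand":65},
  {"dx":10.9,"dy":-10.41,"dz":1.5,"wx":0,"wy":0,"wz":-17.28,"hand":65},
])

```text
clock: 2.9
eef_pos: [0.4892, 0.2395, 0.1679]
tool_rot: [0.571, 0.821, 0.0, 0.0]
ft_force: [0.7, 0.1, -0.3]
grip_width: 0.0654
grasp_force: 0.0
```

Run:
```python
from lk import *
o,im=look('w2')
for r in bot.outline_of('wrist','wedge_grip'):
  k=max(cv2.findContours(r['region'].astype(np.uint8),0,1)[0],key=cv2.contourArea)
  print(r['score'],cv2.boxPoints(cv2.minAreaRect(k)).round(1).tolist())
for p in [(.4896,.2407,.04),(.5266,.1418,.005)]: print(proj('wrist',p,o))
```

```text
2.9 [0.4892 0.2395 0.1679] [[-0.3476, 0.9376, 0.0004], [0.9376, 0.3476, 0.0001], [-0.0, 0.0004, -1.0]] [ 0.46  0.37 -0.01  1.19 -0.    1.67] [ 0.72  0.08 -0.25] 0.06542845916655232
0.74 [[85.0, 189.5], [169.3000030517578, 132.60000610351562], [190.89999389648438, 164.6999969482422], [106.5999984741211, 221.60000610351562]]
0.62 [[412.0, 24.0], [487.0, 24.0], [487.0, 192.0], [412.0, 192.0]]
0.6 [[262.0, 180.0], [307.0, 180.0], [307.0, 305.0], [262.0, 305.0]]
0.47 [[422.79998779296875, 391.70001220703125], [444.29998779296875, 377.6000061035156], [471.20001220703125, 418.8999938964844], [449.70001220703125, 432.8999938964844]]
[285.21446157 209.87575452]
[285.30658087 306.46562105]
```

View pics/w2.png

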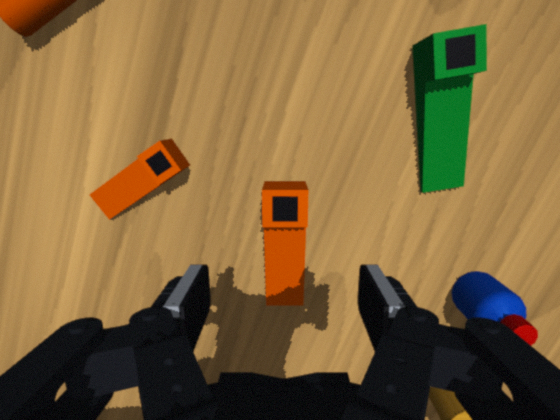

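The wedge's heel is at (285,209), as predicted, and in line with the tool. Now I'll descend and grip.

>>> drive_tool([
  {"dx":0,"dy":0,"dz":1.0,"wx":0,"wy":0,"wz":0,"hand":65},
  {"dx":0,"dy":0,"dz":1.8,"wx":0,"wy":0,"wz":0,"hand":65},
  {"dx":0,"dy":0,"dz":2.4,"wx":0,"wy":0,"wz":0,"hand":65},
  {"dx":0,"dy":0,"dz":2.8,"wx":0,"wy":0,"wz":0,"hand":65},
  {"dx":0,"dy":0,"dz":3.02,"wx":0,"wy":0,"wz":0,"hand":65},
  {"dx":0,"dy":0,"dz":3.02,"wx":0,"wy":0,"wz":0,"hand":65},
  {"dx":0,"dy":0,"dz":3.02,"wx":0,"wy":0,"wz":0,"hand":25},
  {"dx":0,"dy":0,"dz":3.02,"wx":0,"wy":0,"wz":0,"hand":25},
  {"dx":0,"dy":0,"dz":3.02,"wx":0,"wy":0,"wz":0,"hand":25},
  {"dx":0,"dy":0,"dz":3.02,"wx":0,"wy":0,"wz":0,"hand":25},
  {"dx":0,"dy":0,"dz":3.02,"wx":0,"wy":0,"wz":0,"hand":25},
  {"dx":0,"dy":0,"dz":3.02,"wx":0,"wy":0,"wz":0,"hand":25},
  {"dx":0,"dy":0,"dz":3.02,"wx":0,"wy":0,"wz":0,"hand":25},
  {"dx":0,"dy":0,"dz":3.02,"wx":0,"wy":0,"wz":0,"hand":25},
  {"dx":0,"dy":0,"dz":3.02,"wx":0,"wy":0,"wz":0,"hand":25},
])

```text
clock: 4.5
eef_pos: [0.4908, 0.2415, 0.0181]
tool_rot: [0.57, 0.821, 0.002, 0.001]
ft_force: [-0.5, 0.7, 6.7]
grip_width: 0.0354
grasp_force: 60.5
```

>>> drive_tool([
  {"dx":0,"dy":0,"dz":-0.4,"wx":0,"wy":0,"wz":0,"hand":25},
  {"dx":0,"dy":0,"dz":-0.7,"wx":0,"wy":0,"wz":0,"hand":25},
  {"dx":-0.5,"dy":-0.4,"dz":-0.7,"wx":0,"wy":0,"wz":0.26,"hand":25},
  {"dx":-1.1,"dy":-0.84,"dz":-0.7,"wx":0,"wy":0,"wz":0.26,"hand":25},
  {"dx":-1.7,"dy":-1.3,"dz":-0.7,"wx":0,"wy":0,"wz":0.26,"hand":25},
  {"dx":-2.3,"dy":-1.75,"dz":-0.7,"wx":0,"wy":0,"wz":0.26,"hand":25},
  {"dx":-2.73,"dy":-2.08,"dz":-0.7,"wx":0,"wy":0,"wz":0.26,"hand":25},
  {"dx":-2.73,"dy":-2.08,"dz":-0.7,"wx":0,"wy":0,"wz":0.26,"hand":25},
  {"dx":-2.73,"dy":-2.08,"dz":-0.7,"wx":0,"wy":0,"wz":0.26,"hand":25},
])

```text
clock: 5.4
eef_pos: [0.4398, 0.0764, 0.0516]
tool_rot: [0.58, 0.814, 0.001, 0.0]
ft_force: [-0.1, 0.3, -0.7]
grip_width: 0.0349
grasp_force: 60.1
```

Run:
```python
from lk import *
o=bot.get_obs();im=bot.camera('top');print(o['clock'],o['eef_pos'],R.from_quat(o['tool_rot']).as_matrix().round(4).tolist(),o['ft_force'])
M=np.array([.480,-.042]);u=np.array([np.cos(np.radians(-71)),np.sin(np.radians(-71))])
print(proj('top',[*M,.026]))
x0,y0=225,180
c=cv2.resize(im[y0:y0+110,x0:x0+145],None,fx=5,fy=5,interpolation=cv2.INTER_CUBIC);save('t2',c)
```

```text
5.4 [0.43981417 0.07639342 0.05164045] [[-0.3268, 0.9451, 0.0008], [0.9451, 0.3268, 0.0006], [0.0003, 0.001, -1.0]] [-0.05973362  0.27648263 -0.74334525]
[331.27749575 261.66829905]
```

View pics/t2.png

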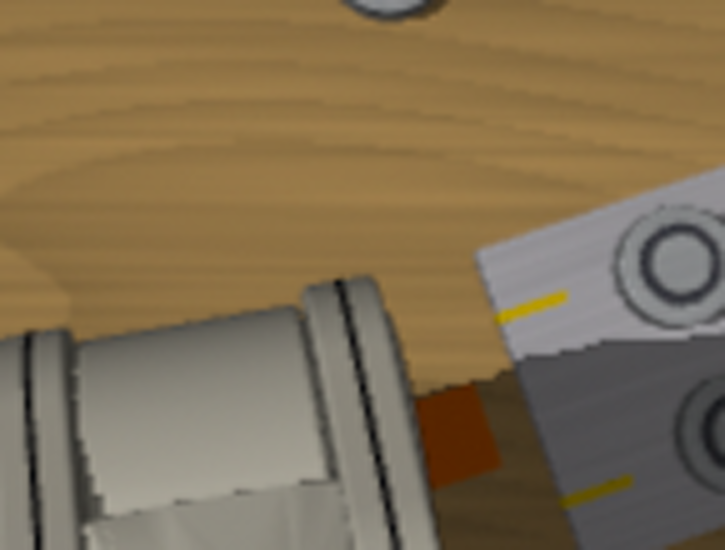

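The tip is at crop (487,425), in line with the midpoint between the marks on the plate's edge, about (532,410). Now I'll lower it.

>>> drive_tool([
  {"dx":0,"dy":0,"dz":0.3,"wx":0,"wy":0,"wz":0,"hand":25},
  {"dx":0,"dy":0,"dz":0.5,"wx":0,"wy":0,"wz":0,"hand":25},
  {"dx":0,"dy":0,"dz":0.6,"wx":0,"wy":0,"wz":0,"hand":25},
  {"dx":0,"dy":0,"dz":0.66,"wx":0,"wy":0,"wz":0,"hand":25},
  {"dx":0,"dy":0,"dz":0.68,"wx":0,"wy":0,"wz":0,"hand":25},
  {"dx":0,"dy":0,"dz":0.68,"wx":0,"wy":0,"wz":0,"hand":25},
  {"dx":0,"dy":0,"dz":0.68,"wx":0,"wy":0,"wz":0,"hand":25},
])

```text
clock: 6.15
eef_pos: [0.4396, 0.0772, 0.0181]
tool_rot: [0.579, 0.815, 0.0, -0.0]
ft_force: [-1.8, 0.8, 5.1]
grip_width: 0.0353
grasp_force: 60.9
```

>>> drive_tool([
  {"dx":-0.1,"dy":0,"dz":-0.02,"wx":0,"wy":0,"wz":0,"hand":25},
  {"dx":-0.25,"dy":0,"dz":-0.02,"wx":0,"wy":0,"wz":0,"hand":25},
  {"dx":-0.4,"dy":0,"dz":-0.02,"wx":0,"wy":0,"wz":0,"hand":25},
  {"dx":-0.55,"dy":0,"dz":-0.02,"wx":0,"wy":0,"wz":0,"hand":25},
  {"dx":-0.7,"dy":0,"dz":-0.02,"wx":0,"wy":0,"wz":0,"hand":25},
  {"dx":-0.8,"dy":0,"dz":-0.02,"wx":0,"wy":0,"wz":0,"hand":25},
  {"dx":-0.9,"dy":0,"dz":-0.02,"wx":0,"wy":0,"wz":0,"hand":25},
  {"dx":-0.9,"dy":0,"dz":-0.02,"wx":0,"wy":0,"wz":0,"hand":25},
  {"dx":-0.9,"dy":0,"dz":-0.02,"wx":0,"wy":0,"wz":0,"hand":25},
])

```text
clock: 7.05
eef_pos: [0.4543, 0.034, 0.0183]
tool_rot: [0.58, 0.815, 0.0, -0.0]
ft_force: [-0.2, 1.6, -0.3]
grip_width: 0.0352
grasp_force: 60.0
```

>>> drive_tool([
  {"dx":-0.03,"dy":0,"dz":0.01,"wx":0,"wy":0,"wz":0,"hand":25},
  {"dx":-0.06,"dy":0,"dz":0.01,"wx":0,"wy":0,"wz":0,"hand":25},
  {"dx":-0.09,"dy":0,"dz":0.01,"wx":0,"wy":0,"wz":0,"hand":25},
  {"dx":-0.12,"dy":0,"dz":0.01,"wx":0,"wy":0,"wz":0,"hand":25},
  {"dx":-0.12,"dy":0,"dz":0.01,"wx":0,"wy":0,"wz":0,"hand":25},
])

```text
clock: 7.55
eef_pos: [0.4568, 0.0285, 0.0181]
tool_rot: [0.58, 0.815, 0.0, 0.0]
ft_force: [-0.9, 0.7, 3.6]
grip_width: 0.0357
grasp_force: 60.4
```

>>> drive_tool([
  {"dx":-0.03,"dy":0,"dz":0,"wx":0,"wy":0,"wz":0,"hand":25},
  {"dx":-0.06,"dy":0,"dz":0,"wx":0,"wy":0,"wz":0,"hand":25},
  {"dx":-0.09,"dy":0,"dz":0,"wx":0,"wy":0,"wz":0,"hand":25},
  {"dx":-0.1,"dy":0,"dz":0,"wx":0,"wy":0,"wz":0,"hand":25},
])

```text
clock: 7.95
eef_pos: [0.4583, 0.0238, 0.0181]
tool_rot: [0.58, 0.815, 0.0, 0.0]
ft_force: [-1.1, 2.9, 5.6]
grip_width: 0.0353
grasp_force: 60.7
```

>>> drive_tool([
  {"dx":-0.02,"dy":0,"dz":0,"wx":0,"wy":0,"wz":0,"hand":25},
  {"dx":-0.05,"dy":0,"dz":0,"wx":0,"wy":0,"wz":0,"hand":25},
  {"dx":-0.08,"dy":0,"dz":0,"wx":0,"wy":0,"wz":0,"hand":25},
  {"dx":-0.08,"dy":0,"dz":0,"wx":0,"wy":0,"wz":0,"hand":25},
])

```text
clock: 8.35
eef_pos: [0.4596, 0.0199, 0.0181]
tool_rot: [0.58, 0.815, 0.0, 0.0]
ft_force: [-1.4, 2.4, 5.5]
grip_width: 0.0354
grasp_force: 60.7
```

>>> drive_tool([
  {"dx":-0.02,"dy":0,"dz":0,"wx":0,"wy":0,"wz":0,"hand":25},
  {"dx":-0.05,"dy":0,"dz":0,"wx":0,"wy":0,"wz":0,"hand":25},
  {"dx":-0.08,"dy":0,"dz":0,"wx":0,"wy":0,"wz":0,"hand":25},
  {"dx":-0.08,"dy":0,"dz":0,"wx":0,"wy":0,"wz":0,"hand":25},
])

```text
clock: 8.75
eef_pos: [0.4609, 0.0161, 0.0181]
tool_rot: [0.58, 0.815, 0.0, 0.0]
ft_force: [-0.3, 1.3, 6.3]
grip_width: 0.035
grasp_force: 60.7
```

>>> drive_tool([
  {"dx":-0.02,"dy":0,"dz":-0.01,"wx":0,"wy":0,"wz":0,"hand":25},
  {"dx":-0.05,"dy":0,"dz":-0.01,"wx":0,"wy":0,"wz":0,"hand":25},
  {"dx":-0.08,"dy":0,"dz":-0.01,"wx":0,"wy":0,"wz":0,"hand":25},
  {"dx":-0.1,"dy":0,"dz":-0.01,"wx":0,"wy":0,"wz":0,"hand":25},
  {"dx":-0.1,"dy":0,"dz":-0.01,"wx":0,"wy":0,"wz":0,"hand":25},
])

```text
clock: 9.25
eef_pos: [0.4621, 0.011, 0.0181]
tool_rot: [0.58, 0.815, -0.0, 0.0]
ft_force: [-0.9, -0.8, 0.1]
grip_width: 0.0352
grasp_force: 60.3
```

>>> drive_tool([
  {"dx":-0.02,"dy":0,"dz":0,"wx":0,"wy":0,"wz":0,"hand":25},
  {"dx":-0.05,"dy":0,"dz":0,"wx":0,"wy":0,"wz":0,"hand":25},
  {"dx":-0.08,"dy":0,"dz":0,"wx":0,"wy":0,"wz":0,"hand":25},
  {"dx":-0.08,"dy":0,"dz":0,"wx":0,"wy":0,"wz":0,"hand":25},
])

```text
clock: 9.65
eef_pos: [0.4627, 0.0089, 0.0181]
tool_rot: [0.579, 0.815, 0.001, -0.002]
ft_force: [-2.6, 6.1, 1.1]
grip_width: 0.0354
grasp_force: 60.4
```

It has bitten: it advanced only 2 mm of the 4 mm commanded and the push is about 6.6 N. I'll continue gently.

>>> drive_tool([
  {"dx":-0.02,"dy":0,"dz":0,"wx":0,"wy":0,"wz":0,"hand":25},
  {"dx":-0.04,"dy":0,"dz":0,"wx":0,"wy":0,"wz":0,"hand":25},
  {"dx":-0.05,"dy":0,"dz":0,"wx":0,"wy":0,"wz":0,"hand":25},
  {"dx":-0.05,"dy":0,"dz":0,"wx":0,"wy":0,"wz":0,"hand":25},
  {"dx":-0.05,"dy":0,"dz":0,"wx":0,"wy":0,"wz":0,"hand":25},
])

```text
clock: 10.15
eef_pos: [0.4629, 0.0079, 0.0181]
tool_rot: [0.579, 0.816, 0.002, -0.003]
ft_force: [-3.7, 10.6, 3.5]
grip_width: 0.0354
grasp_force: 60.6
```

>>> drive_tool([
  {"dx":-0.01,"dy":0,"dz":-0.01,"wx":0,"wy":0,"wz":0,"hand":25},
  {"dx":-0.02,"dy":0,"dz":-0.01,"wx":0,"wy":0,"wz":0,"hand":25},
  {"dx":-0.03,"dy":0,"dz":-0.01,"wx":0,"wy":0,"wz":0,"hand":25},
  {"dx":-0.03,"dy":0,"dz":-0.01,"wx":0,"wy":0,"wz":0,"hand":25},
  {"dx":-0.03,"dy":0,"dz":-0.01,"wx":0,"wy":0,"wz":0,"hand":25},
])

```text
clock: 10.65
eef_pos: [0.463, 0.0071, 0.0183]
tool_rot: [0.578, 0.816, 0.002, -0.003]
ft_force: [-3.7, 12.4, 1.3]
grip_width: 0.0352
grasp_force: 60.2
```

>>> drive_tool([
  {"dx":-0.01,"dy":0,"dz":0,"wx":0,"wy":0,"wz":0,"hand":25},
  {"dx":-0.02,"dy":0,"dz":0,"wx":0,"wy":0,"wz":0,"hand":25},
  {"dx":-0.02,"dy":0,"dz":0,"wx":0,"wy":0,"wz":0,"hand":25},
  {"dx":-0.02,"dy":0,"dz":0,"wx":0,"wy":0,"wz":0,"hand":25},
])

```text
clock: 11.05
eef_pos: [0.4631, 0.0066, 0.0183]
tool_rot: [0.578, 0.816, 0.002, -0.004]
ft_force: [-4.5, 14.1, 1.8]
grip_width: 0.0356
grasp_force: 60.4
```

The push is now 14.8 N. I'll release, back straight off, and then push the heel face with closed fingers so the wedge beds flat without being held.

>>> drive_tool([
  {"dx":0,"dy":0,"dz":0,"wx":0,"wy":0,"wz":0,"hand":65},
  {"dx":0.02,"dy":0,"dz":0,"wx":0,"wy":0,"wz":0,"hand":65},
  {"dx":0.05,"dy":0,"dz":0,"wx":0,"wy":0,"wz":0,"hand":65},
  {"dx":0.05,"dy":0,"dz":0,"wx":0,"wy":0,"wz":0,"hand":65},
  {"dx":0.05,"dy":0,"dz":0,"wx":0,"wy":0,"wz":0,"hand":65},
  {"dx":0.3,"dy":0,"dz":0,"wx":0,"wy":0,"wz":0,"hand":65},
  {"dx":0.7,"dy":0,"dz":0,"wx":0,"wy":0,"wz":0,"hand":65},
  {"dx":1.2,"dy":0,"dz":0,"wx":0,"wy":0,"wz":0,"hand":65},
  {"dx":1.2,"dy":0,"dz":-0.04,"wx":0,"wy":0,"wz":0,"hand":0},
  {"dx":1.2,"dy":0,"dz":-0.04,"wx":0,"wy":0,"wz":0,"hand":0},
  {"dx":1.2,"dy":0,"dz":-0.04,"wx":0,"wy":0,"wz":0,"hand":0},
  {"dx":1.2,"dy":0,"dz":-0.04,"wx":0,"wy":0,"wz":0,"hand":0},
  {"dx":1.2,"dy":0,"dz":-0.04,"wx":0,"wy":0,"wz":0,"hand":0},
  {"dx":1.2,"dy":0,"dz":-0.04,"wx":0,"wy":0,"wz":0,"hand":0},
  {"dx":1.2,"dy":0,"dz":-0.04,"wx":0,"wy":0,"wz":0,"hand":0},
  {"dx":1.2,"dy":0,"dz":-0.04,"wx":0,"wy":0,"wz":0,"hand":0},
])

```text
clock: 12.65
eef_pos: [0.4455, 0.0594, 0.0208]
tool_rot: [0.58, 0.815, -0.0, -0.0]
ft_force: [0.5, 0.5, 0.5]
grip_width: 0.0
grasp_force: 0.0
```

Run:
```python
from lk import *
o=bot.get_obs();print(o['eef_pos'],o['clock'],o['ft_force'],o['grip_width'])
im=bot.camera('scene')
c=cv2.resize(im[90:230,190:400],None,fx=3.8,fy=3.8,interpolation=cv2.INTER_CUBIC);save('s3',c)
```

```text
[0.44551598 0.0594384  0.02077701] 12.65 [0.52921802 0.49581762 0.47669744] 4.644596319938069e-06
```

View pics/s3.png

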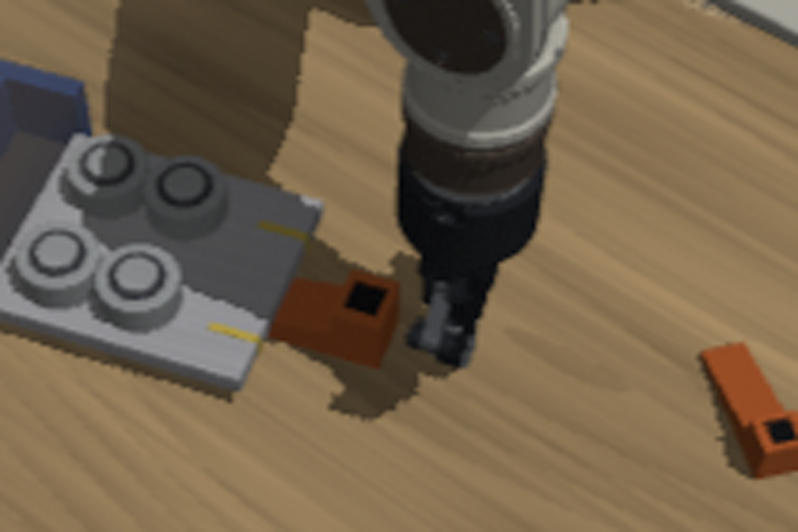

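The wedge lies flat, centred between the marks (crop (285,300)), with the closed fingers behind its heel at (440,335). Now I'll do the free push on the heel.

>>> drive_tool([
  {"dx":-0.1,"dy":0,"dz":0,"wx":0,"wy":0,"wz":0,"hand":0},
  {"dx":-0.2,"dy":0,"dz":0,"wx":0,"wy":0,"wz":0,"hand":0},
  {"dx":-0.3,"dy":0,"dz":0,"wx":0,"wy":0,"wz":0,"hand":0},
  {"dx":-0.4,"dy":0,"dz":0,"wx":0,"wy":0,"wz":0,"hand":0},
  {"dx":-0.46,"dy":0,"dz":0,"wx":0,"wy":0,"wz":0,"hand":0},
  {"dx":-0.5,"dy":0,"dz":0,"wx":0,"wy":0,"wz":0,"hand":0},
  {"dx":-0.54,"dy":0,"dz":0,"wx":0,"wy":0,"wz":0,"hand":0},
  {"dx":-0.54,"dy":0,"dz":0,"wx":0,"wy":0,"wz":0,"hand":0},
])

```text
clock: 13.5
eef_pos: [0.4544, 0.0339, 0.0208]
tool_rot: [0.58, 0.815, 0.0, 0.0]
ft_force: [-0.4, 0.4, -0.2]
grip_width: -0.0001
grasp_force: 0.0
```

>>> drive_tool([
  {"dx":-0.02,"dy":0,"dz":0,"wx":0,"wy":0,"wz":0,"hand":0},
  {"dx":-0.04,"dy":0,"dz":0,"wx":0,"wy":0,"wz":0,"hand":0},
  {"dx":-0.05,"dy":0,"dz":0,"wx":0,"wy":0,"wz":0,"hand":0},
  {"dx":-0.05,"dy":0,"dz":0,"wx":0,"wy":0,"wz":0,"hand":0},
])

```text
clock: 13.9
eef_pos: [0.455, 0.0322, 0.0208]
tool_rot: [0.579, 0.815, 0.0, -0.0]
ft_force: [-1.1, 2.2, 0.9]
grip_width: 0.0
grasp_force: 1.1
```

Contact. From here I'll go up in small steps.

>>> drive_tool([
  {"dx":-0.02,"dy":0,"dz":0,"wx":0,"wy":0,"wz":0,"hand":0},
  {"dx":-0.04,"dy":0,"dz":0,"wx":0,"wy":0,"wz":0,"hand":0},
  {"dx":-0.06,"dy":0,"dz":0,"wx":0,"wy":0,"wz":0,"hand":0},
  {"dx":-0.06,"dy":0,"dz":0,"wx":0,"wy":0,"wz":0,"hand":0},
  {"dx":-0.06,"dy":0,"dz":0,"wx":0,"wy":0,"wz":0,"hand":0},
])

```text
clock: 14.4
eef_pos: [0.455, 0.0321, 0.0209]
tool_rot: [0.579, 0.816, 0.002, -0.003]
ft_force: [-4.7, 10.8, 3.2]
grip_width: -0.0001
grasp_force: 6.0
```

>>> drive_tool([
  {"dx":-0.01,"dy":0,"dz":0,"wx":0,"wy":0,"wz":0,"hand":0},
  {"dx":-0.02,"dy":0,"dz":0,"wx":0,"wy":0,"wz":0,"hand":0},
  {"dx":-0.02,"dy":0,"dz":0,"wx":0,"wy":0,"wz":0,"hand":0},
  {"dx":-0.02,"dy":0,"dz":0,"wx":0,"wy":0,"wz":0,"hand":0},
])

```text
clock: 14.8
eef_pos: [0.4549, 0.032, 0.0209]
tool_rot: [0.578, 0.816, 0.003, -0.004]
ft_force: [-5.0, 14.5, 4.3]
grip_width: 0.0003
grasp_force: 7.3
```

A level push of 15.3 N on the free wedge does not move it, so it is seated in the stated range. I'll back off, rise and check.

>>> drive_tool([
  {"dx":0.1,"dy":0,"dz":0,"wx":0,"wy":0,"wz":0,"hand":0},
  {"dx":0.3,"dy":0,"dz":0,"wx":0,"wy":0,"wz":0,"hand":0},
  {"dx":0.8,"dy":0,"dz":0,"wx":0,"wy":0,"wz":0,"hand":0},
  {"dx":1.5,"dy":0,"dz":-0.5,"wx":0,"wy":0,"wz":0,"hand":0},
  {"dx":2.2,"dy":0,"dz":-1.2,"wx":0,"wy":0,"wz":0,"hand":0},
  {"dx":2.8,"dy":0,"dz":-2,"wx":0,"wy":0,"wz":0,"hand":0},
  {"dx":2.8,"dy":0,"dz":-2.5,"wx":0,"wy":0,"wz":0,"hand":0},
  {"dx":2.8,"dy":0,"dz":-2.5,"wx":0,"wy":0,"wz":0,"hand":0},
  {"dx":2.8,"dy":0,"dz":-2.5,"wx":0,"wy":0,"wz":0,"hand":0},
])

```text
clock: 15.7
eef_pos: [0.4107, 0.1604, 0.1461]
tool_rot: [0.579, 0.815, 0.0, 0.001]
ft_force: [-0.1, 0.1, -0.5]
grip_width: 0.0001
grasp_force: 0.0
```

Run:
```python
from lk import *
o=bot.get_obs();print(o['eef_pos'],o['clock'],o['ft_force'])
im=bot.camera('scene');t=bot.camera('top')
a=cv2.resize(im[90:230,190:400],None,fx=2.8,fy=2.8,interpolation=cv2.INTER_CUBIC);b=cv2.resize(t[180:320,200:410],None,fx=2.8,fy=2.8,interpolation=cv2.INTER_CUBIC)
save('f',cv2.resize(np.vstack([a,b]),None,fx=.76,fy=.76))
```

```text
[0.41074687 0.16041552 0.14610095] 15.7 [-0.09910566  0.11096116 -0.49910336]
```

View pics/f.png

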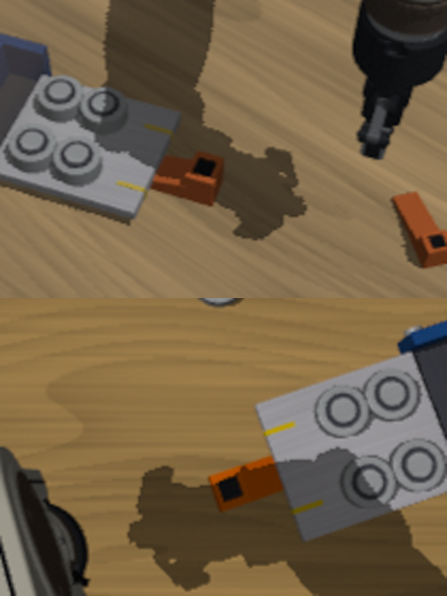

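The final picture shows the wedge in straight between the two marks (heel at (245,487), edge near (280,468)), with the robot well clear of it.

```bash
python3 -c "from workcell import bot;print(bot.job_done())"
```

```text
the job is handed in; nothing more can be done
None
```

The orange wedge is jammed under the plate between the two yellow marks, held through a final level push of about 15 N without moving, and the job is handed in with the robot clear and the loose parts untouched.

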